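# Set the aperture ring of an inspection backlight to the green dot

### The job

Set the aperture ring of the round inspection backlight: with closed fingertips, gently push the upright post of its lever round against the red end stop, then go to the other side of the post and push it back round until the lever lies centred over the green dot on the rim. Only push, do not grip the lever; leave the ring standing there, and do not move the brass elbow on the glass or the other parts on the bench.

Things in the scene. Friction and masses are not known exactly. Their poses are not given: they have to be found in the camera images.
- backlight: round fixed grey housing 208 mm across; its aluminium rim is 22 mm above the bench, the white glass disc in the middle (116 mm across) 32 mm. Origin: centre of its underside, on the ring's turning axis. Its x axis points to its back; the lever sweeps its front (-x) side
- red_stop (a point): centre of the top of the red end stop, a fixed 20x16 mm block on the rim at the left end of the lever's sweep seen from the robot, top 36 mm above the bench, 82 to 102 mm from the axis. A like block in dark grey stands at the other end
- aperture_ring (a joint): angle of the steel ring round the glass, rad: 0 with the lever at the red stop, 2.2 at the grey stop; grows counter-clockwise seen from above. Counter-clockwise from the backlight's x axis the lever's direction is 2.0416 plus this. Turns stiffly (0.15 N m, about 1.2 N at the post) and stays where it is left
- lever_post (a point): on the centre line of the lever's upright black post, 55 mm above the bench, 126 mm from the ring's axis. Post: 16 mm thick, free from 35 to 74 mm above the bench, on a foot 22 mm wide. The lever, an aluminium bar 8 mm wide, top 34 mm above the bench, runs over the rim to the post. Axes: x outward along the lever, y to counter-clockwise, z up
- dot_green: green round magnet 16 mm across and 3 mm high, held firmly on the rim about 93 mm from the ring's axis, under the lever's path: the lever passes over it without touching. The order of the three dots along the rim varies. Origin: centre of its underside (22 mm above the bench)
- dot_yellow: yellow magnet, like the green one; not the mark wanted
- dot_blue: blue magnet, like the green one; not the mark wanted
- elbow_fitting: loose brass pipe elbow 61x59x26 mm lying on the glass for inspection, its top 58 mm above the bench. Origin: centre of its underside. To be left alone
- nipple_3: loose silver threaded nipple 21x24x34 mm, standing behind the backlight on its right; bystander, origin under its centre
- plug_red: loose red plastic plug 33x33x18 mm standing behind the backlight; bystander, origin under its centre
- plug_white: loose white plastic plug 33x33x18 mm behind the backlight; bystander, origin under its centre
- nipple_1: loose brass threaded nipple 26x30x42 mm, standing behind the backlight on its left; bystander, origin under its centre
- grease_pot: loose pot with a blue lid, 61 mm across and high, at the right; bystander, origin under its centre
- marker_black: loose marker pen with a black cap, 135 mm long, 18 mm high, lying at the right front; bystander, origin under its centre

How it is judged:
By the outcome, as a careful person would: the job done as asked, in the order asked, and still so for the second after the job is handed in, with the robot touching nothing.
It also fails if it takes over 64 s, if anything falls off the work surface, if the arm or the gripper's body presses on something with over 40 N, if the wrist force passes 120 N, or if a joint passes its speed limit or range.

### The arm

A 6-joint arm with a two-finger parallel gripper is mounted at the origin on a cart in front of the work surface, level with it; the furniture and walls round the work are solid. World frame = base frame: x ahead of the robot, y to its left, z up, the work surface at z = 0. Lengths are in mm, angles in rad, forces in N, time in s.
With the tool pointing down it reaches from about 350 to 850 mm from the base axis. Payload 8.1 kg.
Tool frame: the origin (TCP) lies at the very end of the fingers, on their centre line; the grasp point (between the pads) lies 19 mm behind it (ctrl.hold_point_z is the distance from the TCP to the grasp point, in mm); x points along the fingers, y is the direction in which the jaws open and shut, and the axes are right-handed (so a half turn about x gives the same grasp; the last joint's range is limited). The gripper opens to 85 mm and grips with 20 to 120 N. Pads are 22 mm wide; open, the fingers measure 114 mm over their backs; the gripper's body (76 mm by 85 mm) begins 54 mm behind the grasp point. The pads swing forward as they close: fully open they stand 13 mm farther back than shut.
Start: joints at [-1.205, 0.13, 1.488, -0, 1.523, -0.085], TCP at [261.431, -540.055, 231.292] pointing down, gripper open.
Joint ranges: [-2.96, 2.96], [-0.89, 2.26], [0.02, 2.5], [-1.34, 4.48], [0, 2.73], [-2.66, 2.66]. Speed limits (rad/s): [2.39, 2.39, 2.79, 3.14, 3.14, 3.14].

### API

Orientations are given as a rotation vector (axis times angle).
In Python, from workcell import ctrl gives the robot as it stands.
- The arm moves only by the tool drive_tool, never from a script. Its argument "plan" is a list of rows, each a list of 3 entries, a list of its own where there are three numbers: the shift along the tool's x, y, z in units of 50 mm (1.0 is 50 mm), then the turn, a rotation vector about the tool's x, y, z in units of 5 degrees (1.0 is 5 degrees), then the opening, from -1 (shut) to 1 (fully open), so that 0 is half open. A call has exactly 8 rows; each row is the pose to reach, as a shift and turn from the pose commanded when the call began, along the tool's axes at that moment; what a row does not reach only later rows make up. A row lasts 1/10 s, in which the tool goes at most 50 mm and 8.59 degrees, less where a joint would pass 70% of its speed; a pose out of reach is approached as far as the arm can. A call with a gripper value outside its range is refused whole. The fingers move at their own pace and stop on an object; "grip_force" is the grip in N (left out, the last holds). Time passes only in rows, so rows that repeat a pose let the fingers close, or fill a call up. It gives the time, the measured TCP pose, the force and the opening at its end, in the units of the state.
- ctrl.state(): the state, without advancing time (a new reading comes with each control period).
- ctrl.snapshot(name): name is "scene" or "top" or "wrist"; returns a dict with "img" (384x512x3 uint8, red, green, blue), "fx", "fy", "cx", "cy" (pixels), "extrinsics" (4x4, takes a point from world to camera coordinates); the wrist camera has in their place "tool_from_camera" (4x4, takes a point from camera to tool coordinates, whose origin is the TCP and whose axes are the tool frame's). Camera axes: x right, y up, looking along -z (the intrinsics and any distortion apply to the point x, -y, -z); pixel columns grow to the right and rows downward; lengths in mm; the calibration is good to about 2 mm. The wrist camera is an equidistant fisheye: a pixel r from the principal point sees the ray r / f radians off the axis. A picture is of the moment at which its call begins: read the wrist's pose just before it. There is no depth.
- ctrl.finish_job(): hands the job in, once; it reports no verdict.
Trained networks look in the newest picture that a camera, given by its name, has taken for a name from the list of things; names that differ only in an ending like _2 or _b are one class to them, and where a whole thing is asked for, a point or a joint stands for the part that bears it (a point fixed in the world has none). Each returns a list of dicts, best first, with "score" (0 to 1); they miss things now and then, are a little off and sometimes report something else, mostly with a low value. They report only what shows in the picture. A call takes as long as a camera call.
- ctrl.find_in(camera, label): "centre" ([x, y, z] in mm, in world coordinates, good to about 4 mm: the middle of the surface that is visible of it).
The state is a dict: "time": time; "joint_positions": joint angles; "dq": joint speeds; "joint_efforts": joint torques, N m; "tcp_pos": TCP position; "ee_rot": TCP orientation; "wrist_force": force on the tool from outside, world axes, zero at the start; "wrist_torque": the same for the moment, N m; "finger_gap": opening from 0.0 (shut) to 1.0 (fully open).
Only numpy, scipy, OpenCV 4.12 (cv2) and the standard library are available. Lean on these libraries where they do the work, as an engineer would, in place of code of your own. Each camera call takes 0.05 s, during which the arm holds its last target.

## Working session

There is one attempt and no reset: what is moved stays moved. The work goes in short steps, Python scripts to look and compute and a tool call to move; the robot and the scene stay as the last step left them, time stands still between calls to the robot, and variables do not carry over. Pictures are saved under pics/ and viewed, and the job is handed in when it is done.

Besides the shell and the picture viewer there is one more tool, called after "Request:" by a JSON object that holds its "method" and its "body". drive_tool: Moves the arm, as the interface text tells. Its arguments: {"type":"object","properties":{"plan":{"type":"array"},"grip_force":{"type":"number"}},"required":["plan"]}

```bash
mkdir -p pics
cat > h.py <<'E'
import numpy as np, cv2
from workcell import ctrl
from scipy.spatial.transform import Rotation as R
def save(n,f,up=1.5):
    s=ctrl.snapshot(n); im=cv2.cvtColor(s['img'],cv2.COLOR_RGB2BGR)
    cv2.imwrite('pics/'+f,cv2.resize(im,None,fx=up,fy=up,interpolation=cv2.INTER_CUBIC)); return s
def unproj(s,u,v,z):
    E=np.array(s['extrinsics']); d=np.array([(u-s['cx'])/s['fx'],-(v-s['cy'])/s['fy'],-1.])
    Rm=E[:3,:3]; c=-Rm.T@E[:3,3]; w=Rm.T@d
    return c+w*(z-c[2])/w[2]
def proj(s,p):
    E=np.array(s['extrinsics']); q=E[:3,:3]@np.array(p)+E[:3,3]
    return s['cx']+s['fx']*q[0]/-q[2], s['cy']-s['fy']*q[1]/-q[2]
E
python3 - <<'E'
from h import *
a=save('top','top0.png'); b=save('scene','scene0.png')
print({k:v for k,v in a.items() if k!='img'})
for cam in('top','scene'):
    for n in ['backlight','lever_post','aperture_ring','red_stop','dot_green','dot_yellow','dot_blue','elbow_fitting','grease_pot','marker_black','nipple_1','nipple_3','plug_red']:
        try: print(cam,n,[(np.round(d['centre'],1).tolist(),round(d['score'],2)) for d in ctrl.find_in(cam,n)][:2])
        except Exception as e: print(n,e)
print(ctrl.state())
E
```

```text
{'fx': 492.8849635871917, 'fy': 492.8849635871917, 'cx': 249.84405121281023, 'cy': 200.57322066653953, 'extrinsics': array([[ 6.48817862e-02, -9.97880018e-01, -5.08174409e-03,
        -3.37301512e+01],
       [ 9.75742627e-01,  6.23737661e-02,  2.09847180e-01,
        -5.84121201e+02],
       [-2.09085341e-01, -1.85737342e-02,  9.77720991e-01,
        -1.51996226e+03],
       [ 0.00000000e+00,  0.00000000e+00,  0.00000000e+00,
         1.00000000e+00]])}
top backlight []
top lever_post [([616.0, 125.7, 35.0], 0.94), ([751.6, 76.8, 4.5], 0.47)]
top aperture_ring [([616.1, 126.7, 31.2], 0.64)]
top red_stop [([628.1, 133.8, 28.6], 0.59)]
top dot_green []
top dot_yellow []
top dot_blue []
top elbow_fitting []
top grease_pot [([562.2, -298.7, 56.7], 0.71), ([439.2, -314.3, 14.4], 0.38)]
top marker_black [([441.2, -314.5, 11.5], 0.44)]
top nipple_1 [([755.1, 75.9, 8.2], 0.71)]
top nipple_3 [([755.1, 75.9, 8.2], 0.71)]
top plug_red [([774.1, 164.8, 2.3], 0.45)]
scene backlight [([612.8, 144.8, 32.3], 0.59)]
scene lever_post [([604.6, 128.5, 29.1], 0.96), ([435.6, -306.5, 15.1], 0.19)]
scene
[... 551 characters left out ...]
0.45)]
{'time': 1.4, 'joint_positions': array([-1.20536957e+00,  1.30407890e-01,  1.48815682e+00, -6.67106504e-06,
        1.52297653e+00, -8.53734933e-02]), 'dq': array([-2.57977507e-04,  1.37414951e-04, -4.23491204e-04,  1.28735246e-04,
       -1.22172094e-05, -1.04281204e-04]), 'joint_efforts': array([-2.92501436e-04, -5.69309056e+01, -5.00850034e+01, -3.01935115e-04,
        1.47438266e-03,  9.50868696e-06]), 'tcp_pos': array([ 261.45512173, -540.07318977,  231.31124427]), 'ee_rot': array([ 1.97124188,  0.45194662, -1.97124071]), 'wrist_force': array([ 0.21627167,  0.26585666, -0.29117679]), 'wrist_torque': array([ 0.00047976, -0.01129843, -0.00274364]), 'finger_gap': 1.0029674837316642}
```

View pics/top0.png

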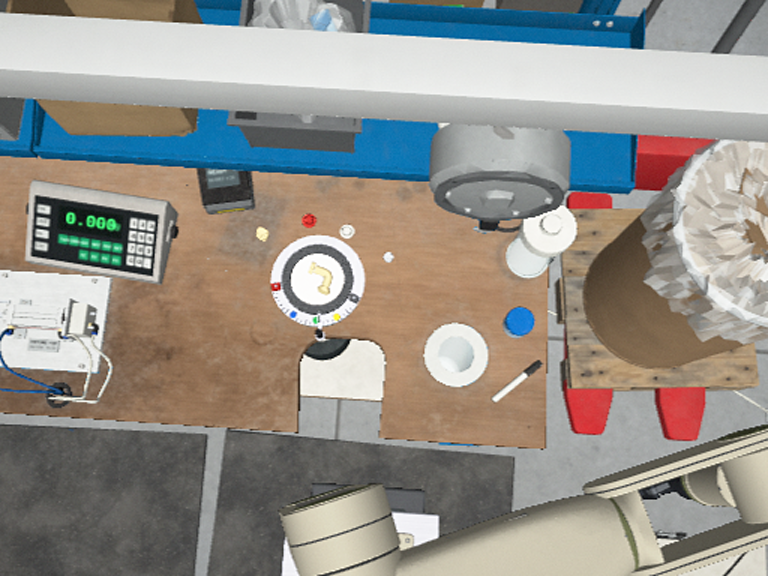

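View pics/scene0.png

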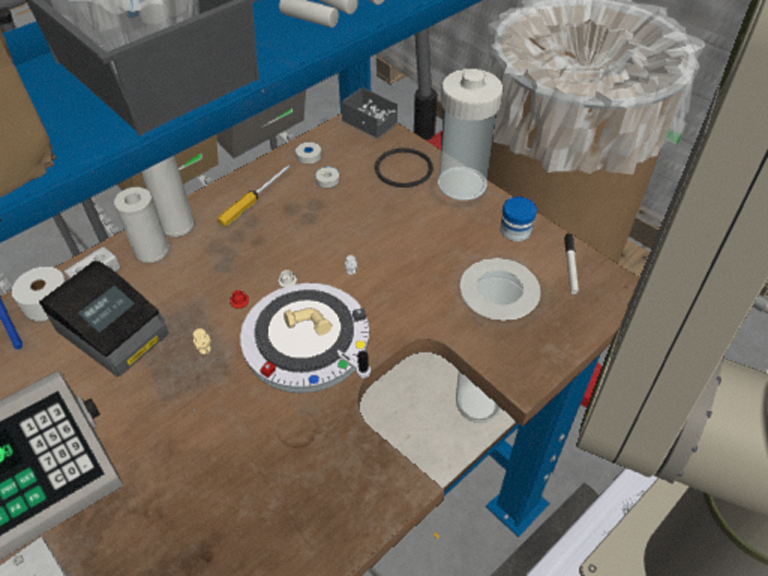

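Run:
```python
from h import *
s=ctrl.snapshot('top'); im=cv2.cvtColor(s['img'],cv2.COLOR_RGB2BGR)
u,v=proj(s,(616,126,30)); print(u,v)
u=int(u);v=int(v)
c=im[max(0,v-60):v+60,max(0,u-75):u+75]; print(max(0,u-75),max(0,v-60))
cv2.imwrite('pics/topcrop.png',cv2.resize(c,None,fx=5,fy=5,interpolation=cv2.INTER_CUBIC))
s=ctrl.snapshot('scene'); im=cv2.cvtColor(s['img'],cv2.COLOR_RGB2BGR)
u,v=proj(s,(610,130,30)); print(u,v)
u=int(u);v=int(v)
c=im[max(0,v-60):v+60,max(0,u-75):u+75];print(max(0,u-75),max(0,v-60))
cv2.imwrite('pics/scenecrop.png',cv2.resize(c,None,fx=5,fy=5,interpolation=cv2.INTER_CUBIC))
```

```text
213.4807308738403 191.12416461893687
138 131
209.91233325356734 223.35167024416398
134 163
```

View pics/topcrop.png

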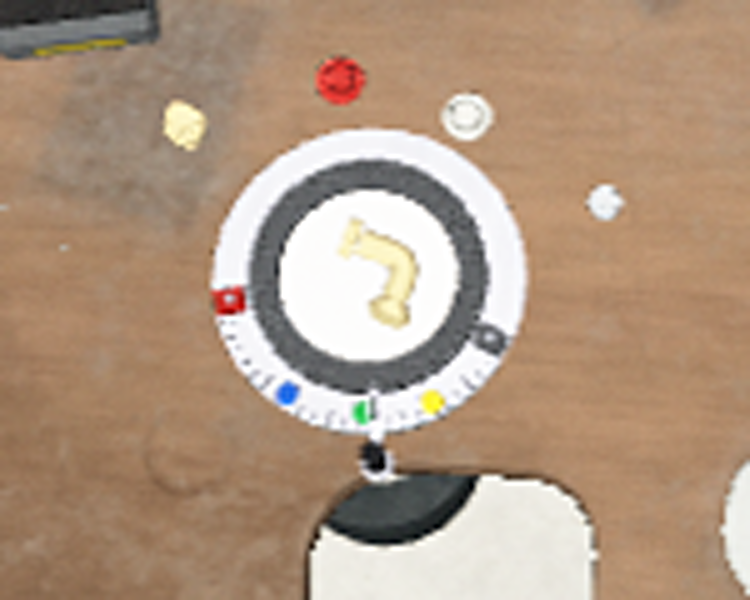

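View pics/scenecrop.png

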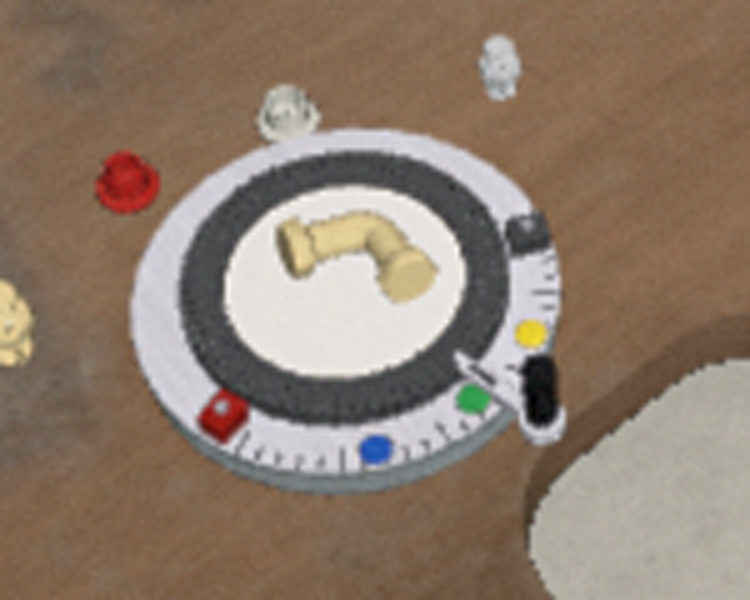

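The lever stands at roughly the green dot, slightly on its yellow side. The order from the red stop is red, blue, green, yellow, grey. I'll fit the geometry next.

```bash
cat > seg.py <<'E'
from h import *
from scipy.optimize import least_squares
def blobs(s,roi,hs,smin=90,vmin=60):
    hsv=cv2.cvtColor(s['img'],cv2.COLOR_RGB2HSV); x0,y0,x1,y1=roi
    m=np.zeros(hsv.shape[:2],np.uint8)
    for lo,hi in hs: m|=cv2.inRange(hsv,(lo,smin,vmin),(hi,255,255))
    k=np.zeros_like(m);k[y0:y1,x0:x1]=m[y0:y1,x0:x1]
    n,_,st,c=cv2.connectedComponentsWithStats(k)
    return sorted([(int(st[i,4]),*np.round(c[i],2)) for i in range(1,n)],reverse=True)[:3]
E
python3 - <<'E'
from seg import *
cs={}
for cam,roi in(('top',(175,155,250,222)),('scene',(155,185,255,265))):
    s=ctrl.snapshot(cam)
    print(cam)
    for n,h,z in(('red',[(0,8),(172,180)],32),('green',[(50,85)],25),('blue',[(100,125)],25),('yellow',[(22,34)],25)):
        for b in blobs(s,roi,h)[:2]:
            print(n,b,np.round(unproj(s,b[1],b[2],z),1))
    # glass
    g=s['img'].min(axis=2); k=np.zeros_like(g); 
    x0,y0,x1,y1=roi; k[y0:y1,x0:x1]=(g[y0:y1,x0:x1]>195)*255
    # dark ring outer/inner: 
    hsv=cv2.cvtColor(s['img'],cv2.COLOR_RGB2HSV)
    d=np.zeros_like(g); d[y0:y1,x0:x1]=((hsv[y0:y1,x0:x1,2]<115)&(hsv[y0:y1,x0:x1,1]<70))*255
    n,l,st,c=cv2.connectedComponentsWithStats(d); i=1+np.argmax(st[1:,4]); ring=(l==i).astype(np.uint8)
    cn,_=cv2.findContours(ring,cv2.RETR_CCOMP,cv2.CHAIN_APPROX_NONE)
    for q in sorted(cn,key=len)[-2:]:
        W=np.array([unproj(s,u,v,32)[:2] for u,v in q[:,0]])
        f=lambda p:np.hypot(W[:,0]-p[0],W[:,1]-p[1])-p[2]
        r=least_squares(f,[*W.mean(0),60],loss='soft_l1'); print('circle',len(q),np.round(r.x,1))
E
```

```text
top
red (30, np.float64(183.23), np.float64(190.8)) [610.3 225.2  32. ]
green (10, np.float64(210.0), np.float64(213.2)) [542.5 131.9  25. ]
blue (16, np.float64(194.88), np.float64(209.31)) [552.3 182.4  25. ]
yellow (18, np.float64(223.94), np.float64(210.78)) [553.5  87.   25. ]
yellow (1, np.float64(220.0), np.float64(187.0)) [632.5 106.1  25. ]
circle 105 [633.  134.3  61.5]
circle 143 [633.5 134.3  76.1]
scene
red (118, np.float64(159.48), np.float64(199.2)) [752.6 176.   32. ]
red (65, np.float64(178.52), np.float64(245.63)) [608.4 223.6  32. ]
green (25, np.float64(228.24), np.float64(242.2)) [541.8 130.9  25. ]
blue (30, np.float64(208.5), np.float64(252.5)) [551.  182.4  25. ]
yellow (27, np.float64(239.67), np.float64(229.26)) [551.4  87.1  25. ]
yellow (1, np.float64(194.0), np.float64(216.0)) [656.9 142.4  25. ]
circle 128 [632.8 134.5  60. ]
circle 209 [630.7 134.9  79.6]
```

Run:
```python
from h import *
st=ctrl.state(); M=R.from_rotvec(st['ee_rot']).as_matrix(); print(np.round(M,3))
print('yaw of y,z axes',np.degrees(np.arctan2(M[1,1:],M[0,1:])), 'j1',np.degrees(st['joint_positions'][0]))
s=ctrl.snapshot('top')
for u,v,z in((375,457,70),(375,475,35),(372,400,34)): print(unproj(s,138+u/5,131+v/5,z))
s=ctrl.snapshot('scene')
for u,v,z in((541,365,74),(540,430,35),(460,355,36)): print(unproj(s,134+u/5,163+v/5,z))
```

```text
[[-0.     0.436 -0.9  ]
 [ 0.    -0.9   -0.436]
 [-1.    -0.     0.   ]]
yaw of y,z axes [ -64.16777336 -154.16777335] j1 -69.06213685682451
[505.43354873 115.51642019  70.        ]
[499.39920346 117.77439519  35.        ]
[548.64751686 123.79097817  34.        ]
[506.26552321 117.14134747  74.        ]
[500.90143617 124.0404994   35.        ]
[556.73134313 124.30474822  36.        ]
```

Request:
{"method": "drive_tool", "body": {"plan": [[[0.0,-0.5,-0.5],[-1,0,0],-1],[[0.0,-1.1,-1.2],[-2.4,0,0],-1],[[0.0,-1.8,-1.9],[-3.8,0,0],-1],[[0,-2.5,-2.6],[-5.2,0,0],-1],[[0,-3.2,-3.3],[-6.6,0,0],-1],[[0,-3.9,-4.0],[-8,0,0],-1],[[0,-4.6,-4.7],[-9.4,0,0],-1],[[0,-5.3,-5.4],[-10.8,0,0],-1]], "grip_force": 20}}

```text
time: 2.5
tcp_pos: [389.3, -182.1, 231.6]
ee_rot: [1.336, 1.121, -1.335]
wrist_force: [1.4, 0.7, -0.2]
finger_gap: 0.0
```

```bash
cat >> h.py <<'E'
def cmd(p,yaw):
    st=ctrl.state(); M=R.from_rotvec(st['ee_rot']).as_matrix(); t=np.array(st['tcp_pos'])
    d=M.T@(np.array(p)-t)/50
    a=np.radians(yaw); Y=np.array([np.cos(a),np.sin(a),0]); X=np.array([0,0,-1.]); T=np.stack([X,Y,np.cross(X,Y)],1)
    rv=R.from_matrix(M.T@T).as_rotvec(degrees=True)/5
    return np.round(d,3).tolist(),np.round(rv,2).tolist()
def show():
    st=ctrl.state(); M=R.from_rotvec(st['ee_rot']).as_matrix()
    print('t',round(st['time'],2),'tcp',np.round(st['tcp_pos'],1),'yaw',round(np.degrees(np.arctan2(M[1,1],M[0,1])),1),'F',np.round(st['wrist_force'],2),'gap',round(st['finger_gap'],2),'q',np.round(st['joint_positions'],2))
E
python3 -c "
from h import *
show(); print(cmd((490,85,200),8))"
```

```text
t 2.5 tcp [ 389.3 -182.1  231.6] yaw -9.9 F [ 1.4   0.65 -0.2 ] gap 0.0 q [-0.56 -0.35  1.93  0.    1.56 -0.38]
([0.631, 1.065, -5.609], [-3.58, 0.01, -0.01])
```

Request:
{"method": "drive_tool", "body": {"plan": [[[0.1,0.2,-0.8],[-0.6,0,0],-1],[[0.2,0.4,-1.6],[-1.2,0,0],-1],[[0.3,0.6,-2.4],[-1.8,0,0],-1],[[0.4,0.8,-3.2],[-2.4,0,0],-1],[[0.5,0.9,-4.0],[-3,0,0],-1],[[0.6,1.0,-4.7],[-3.4,0,0],-1],[[0.6,1.05,-5.1],[-3.6,0,0],-1],[[0.6,1.05,-5.3],[-3.6,0,0],-1]]}}

```text
time: 3.3
tcp_pos: [487.6, 69.4, 201.1]
ee_rot: [1.106, 1.272, -1.106]
wrist_force: [0.1, 0.0, 0.5]
finger_gap: -0.0
```

Run:
```python
from h import *
show(); s=save('wrist','w1.png'); print({k:v for k,v in s.items() if k!='img'})
for n in ['lever_post','dot_green','dot_yellow','dot_blue','red_stop','backlight','elbow_fitting']:
    print(n,[(np.round(d['centre'],1).tolist(),round(d['score'],2)) for d in ctrl.find_in('wrist',n)][:2])
```

```text
t 3.3 tcp [487.6  69.4 201.1] yaw 8.0 F [0.06 0.05 0.51] gap -0.0 q [ 0.04 -0.15  1.82  0.    1.47 -0.1 ]
{'fx': 297.3186396354542, 'fy': 297.3186396354542, 'cx': 255.56285979383208, 'cy': 192.44553507509426, 'tool_from_camera': array([[ 1.31289216e-03,  2.95314158e-01, -9.55399301e-01,
        -1.42695018e+02],
       [ 9.99998961e-01,  1.80622433e-04,  1.43001063e-03,
         9.02915511e-01],
       [ 5.94868933e-04, -9.55400186e-01, -2.95313614e-01,
        -7.46616803e+01],
       [ 0.00000000e+00,  0.00000000e+00,  0.00000000e+00,
         1.00000000e+00]])}
lever_post [([603.2, 128.3, 33.8], 0.69)]
dot_green []
dot_yellow [([549.7, 85.4, 25.7], 0.44)]
dot_blue [([552.2, 181.3, 26.5], 0.51)]
red_stop [([613.3, 138.2, 33.9], 0.82)]
backlight [([615.1, 139.9, 29.1], 0.8), ([548.9, 182.5, 25.1], 0.73)]
elbow_fitting [([634.1, 120.2, 53.2], 0.69)]
```

View pics/w1.png

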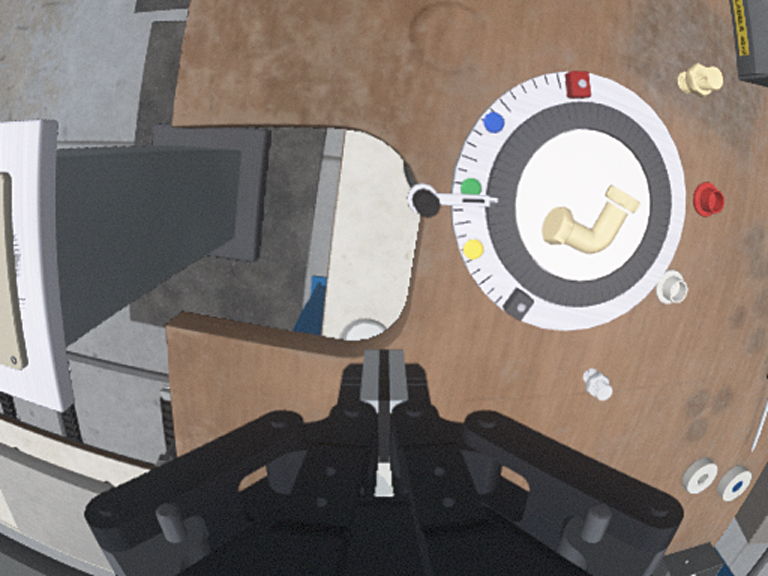

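The wrist view shows the post at (425,200), green dot at (471,187), blue at (494,122), yellow at (473,249), red stop at (578,84) and grey stop at (519,303) in the saved picture. The bar covers the lower part of the green dot.

```bash
cat >> seg.py <<'E'
def wray(s,st,u,v):
    th=np.hypot(u-s['cx'],v-s['cy'])/s['fx']; a=np.arctan2(v-s['cy'],u-s['cx'])
    d=np.array([np.sin(th)*np.cos(a),-np.sin(th)*np.sin(a),-np.cos(th)])
    T=np.array(s['tool_from_camera']); M=R.from_rotvec(st['ee_rot']).as_matrix()
    return M@T[:3,3]+np.array(st['tcp_pos']), M@T[:3,:3]@d
def wun(s,st,u,v,z):
    c,w=wray(s,st,u,v); return c+w*(z-c[2])/w[2]
def wproj(s,st,p):
    M=R.from_rotvec(st['ee_rot']).as_matrix(); T=np.array(s['tool_from_camera'])
    q=T[:3,:3].T@(M.T@(np.array(p)-st['tcp_pos'])-T[:3,3])
    th=np.arctan2(np.hypot(q[0],q[1]),-q[2]); a=np.arctan2(-q[1],q[0])
    return s['cx']+s['fx']*th*np.cos(a), s['cy']+s['fx']*th*np.sin(a)
def analyse(show=True):
    st=ctrl.state(); s=ctrl.snapshot('wrist'); hsv=cv2.cvtColor(s['img'],cv2.COLOR_RGB2HSV); g=s['img'].min(axis=2)
    u0,v0=wproj(s,st,(633,134.5,32))
    out={}
    yy,xx=np.mgrid[:384,:512]
    # glass
    near=np.hypot(xx-u0,yy-v0)<150
    d=(((hsv[...,2]<115)&(hsv[...,1]<70)&near)*255).astype(np.uint8)
    n,l,q,c=cv2.connectedComponentsWithStats(d)
    best=None
    cn,_=cv2.findContours(d,cv2.RETR_CCOMP,cv2.CHAIN_APPROX_NONE)
    for k in cn:
        if len(k)<60: continue
        W=np.array([wun(s,st,u,v,32)[:2] for u,v in k[:,0].astype(float)])
        if not cv2.pointPolygonTest(k,(u0,v0),False)>=0: continue
        f=lambda p:np.hypot(W[:,0]-p[0],W[:,1]-p[1])-p[2]
        r=least_squares(f,[633,134.5,60],loss='soft_l1'); print('circle',len(k),np.round(r.x,1),round(float(np.median(abs(r.fun))),2))
    for n,h,z in(('red',[(0,8),(172,180)],36),('green',[(50,85)],25),('blue',[(100,125)],25),('yellow',[(22,34)],25)):
        for b in blobs(s,(0,0,512,384),h):
            w=wun(s,st,b[1],b[2],z)
            if b[0]>15 and abs(np.hypot(w[0]-633,w[1]-134.5)-93)<15:
                print(n,b,np.round(w,1),'r',round(np.hypot(w[0]-633,w[1]-134.5),1),'ang',round(np.arctan2(w[1]-134.5,w[0]-633)%6.283,4))
    return s,st
E
python3 - <<'E'
from seg import *
s,st=analyse()
for u,v,z in((425,201,74),(490,201,34),(455,199,34),(519,303,36),(578,84,36)):
    w=wun(s,st,u/1.5,v/1.5,z); print(np.round(w,1),np.hypot(w[0]-633,w[1]-134.5),np.arctan2(w[1]-134.5,w[0]-633)%6.283)
c=cv2.cvtColor(s['img'],cv2.COLOR_RGB2BGR)[30:230,260:470]
cv2.imwrite('pics/w1c.png',cv2.resize(c,None,fx=3,fy=3,interpolation=cv2.INTER_CUBIC))
E
```

```text
circle 379 [632.9 133.5  78.3] 0.47
circle 385 [631.9 133.4  59.8] 1.01
red (237, np.float64(384.44), np.float64(52.75)) [607.3 221.3  36. ] r 90.5 ang 1.8588
green (110, np.float64(313.61), np.float64(121.11)) [542.3 131.1  25. ] r 90.7 ang 3.179
blue (145, np.float64(328.81), np.float64(78.39)) [551.7 180.2  25. ] r 93.2 ang 2.629
yellow (134, np.float64(315.4), np.float64(163.0)) [552.2  85.7  25. ] r 94.4 ang 3.6852
[506.7 116.5  74. ] 127.54508619881655 3.282883302043962
[556.8 120.2  34. ] 77.50870977310865 3.327580437866162
[531.6 117.5  34. ] 102.76603380133886 3.3075203181398214
[593.6  48.8  36. ] 94.30956442838657 4.280852553619324
[608.8 217.9  36. ] 86.81920879020467 1.8529944675111556
```

View pics/w1c.png

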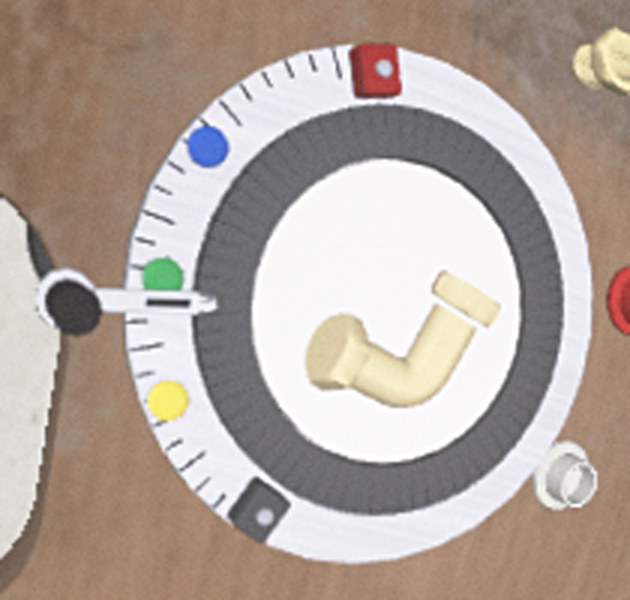

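```bash
cat >> h.py <<'E'
C=np.array([632.5,133.8])
def tgt(phi,gap,z=50,side=1,r=126):
    u=np.array([np.cos(phi),np.sin(phi)]); t=np.array([-u[1],u[0]])
    p=C+r*u+side*(19+gap)*t
    return (p[0],p[1],z),np.degrees(phi)-180
def cm(phi,gap,z=50,side=1,r=126): return cmd(*tgt(phi,gap,z,side,r))
E
python3 -c "
from h import *
print(tgt(3.28,16)); print(cm(3.28,16))"
```

```text
((np.float64(512.5337453582113), np.float64(81.75100628041386), 50), np.float64(7.930156802910005))
([3.029, 0.536, -0.23], [-0.04, 0.0, -0.0])
```

Request:
{"method": "drive_tool", "body": {"plan": [[[0.3,0.2,-0.05],[0,0,0],-1],[[0.8,0.4,-0.1],[0,0,0],-1],[[1.4,0.54,-0.23],[0,0,0],-1],[[2.0,0.54,-0.23],[0,0,0],-1],[[2.5,0.54,-0.23],[0,0,0],-1],[[2.8,0.54,-0.23],[0,0,0],-1],[[3.0,0.54,-0.23],[0,0,0],-1],[[3.0,0.54,-0.23],[0,0,0],-1]]}}

```text
time: 4.55
tcp_pos: [512.0, 82.4, 50.4]
ee_rot: [1.107, 1.272, -1.109]
wrist_force: [-0.8, 0.2, -0.6]
finger_gap: 0.001
```

Run:
```python
from seg import *
show(); s,st=analyse()
im=cv2.cvtColor(s['img'],cv2.COLOR_RGB2BGR); cv2.imwrite('pics/w2.png',cv2.resize(im,None,fx=1.5,fy=1.5))
# piecewise path by phi
for k,(phi,g) in enumerate([(3.28,6),(3.28,0),(3.24,0),(3.20,0),(3.14,0),(3.08,0),(3.02,0),(2.96,0)]): print(phi,g,cm(phi,g))
```

```text
t 4.55 tcp [512.   82.4  50.4] yaw 7.8 F [-0.76  0.25 -0.63] gap 0.0 q [ 0.06  0.08  1.89  0.    1.18 -0.08]
circle 852 [631.7 130.8  79.9] 3.22
circle 437 [633.3 133.5  58.4] 0.23
red (799, np.float64(442.01), np.float64(36.14)) [605.7 219.8  36. ] r 89.6 ang 1.88
green (448, np.float64(318.09), np.float64(157.76)) [542.7 130.9  25. ] r 90.4 ang 3.1813
blue (516, np.float64(347.01), np.float64(77.24)) [551.9 180.3  25. ] r 93.1 ang 2.6279
yellow (419, np.float64(319.21), np.float64(229.77)) [552.5  86.1  25. ] r 93.9 ang 3.6824
3.28 6 ([0.031, -0.008, -0.184], [-0.02, -0.0, 0.0])
3.28 0 ([0.031, -0.008, -0.304], [-0.02, -0.0, 0.0])
3.24 0 ([0.031, -0.021, -0.405], [0.43, -0.0, 0.0])
3.2 0 ([0.031, -0.031, -0.507], [0.89, -0.0, 0.0])
3.14 0 ([0.031, -0.037, -0.66], [1.58, -0.0, 0.0])
3.08 0 ([0.031, -0.034, -0.812], [2.27, -0.0, 0.0])
3.02 0 ([0.031, -0.022, -0.965], [2.96, -0.0, 0.0])
2.96 0 ([0.031, -0.001, -1.116], [3.64, -0.0, 0.0])
```

View pics/w2.png

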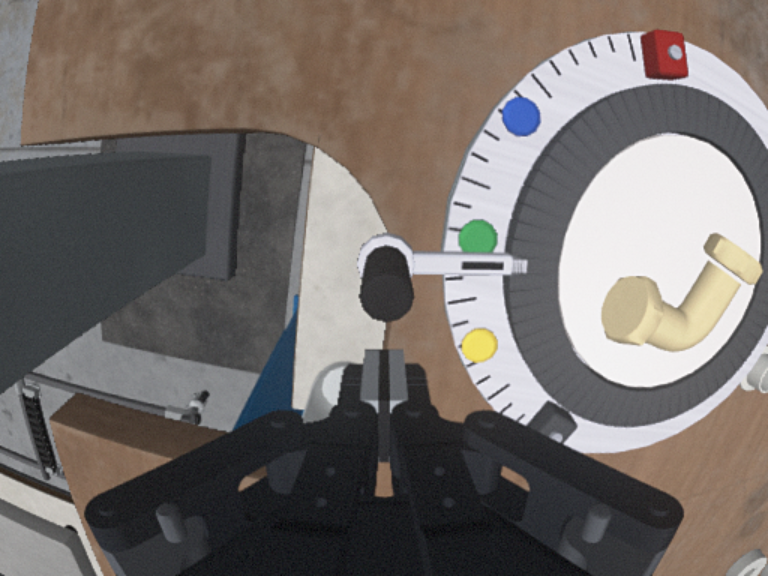

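Fingertips line up with the post, with the post at (387,285) directly ahead of the closed tips at (384,370). I'll start pushing.

Request:
{"method": "drive_tool", "body": {"plan": [[[0,-0.01,-0.12],[0,0,0],-1],[[0,-0.01,-0.22],[0,0,0],-1],[[0,-0.01,-0.31],[0,0,0],-1],[[0,-0.02,-0.41],[0.4,0,0],-1],[[0,-0.03,-0.51],[0.9,0,0],-1],[[0,-0.04,-0.66],[1.6,0,0],-1],[[0,-0.03,-0.81],[2.3,0,0],-1],[[0,-0.02,-0.96],[3.0,0,0],-1]]}}

```text
time: 5.4
tcp_pos: [505.5, 130.7, 52.0]
ee_rot: [1.303, 1.145, -1.302]
wrist_force: [0.4, -1.2, 1.1]
finger_gap: 0.0
```

Run:
```python
from seg import *
show(); s,st=analyse()
im=cv2.cvtColor(s['img'],cv2.COLOR_RGB2BGR); cv2.imwrite('pics/w3.png',cv2.resize(im,None,fx=1.5,fy=1.5))
for phi in np.arange(3.02,2.4,-.06): print(round(phi,2),cm(phi,0))
```

```text
t 5.4 tcp [505.5 130.7  52. ] yaw -7.3 F [ 0.42 -1.21  1.05] gap 0.0 q [ 0.16  0.09  1.88 -0.    1.18  0.28]
circle 875 [631.  130.3  81.3] 4.3
circle 423 [633.2 133.6  58.4] 0.25
red (849, np.float64(408.91), np.float64(63.12)) [606.3 221.7  36. ] r 91.2 ang 1.8676
green (398, np.float64(313.69), np.float64(219.72)) [542.9 130.5  25. ] r 90.2 ang 3.1862
blue (515, np.float64(322.51), np.float64(138.03)) [552.  180.7  25. ] r 93.3 ang 2.624
yellow (147, np.float64(332.31), np.float64(271.69)) [554.1  89.7  25. ] r 90.8 ang 3.6582
3.02 ([0.04, -0.002, 0.03], [-0.1, -0.01, -0.01])
2.96 ([0.041, -0.022, -0.122], [0.58, -0.01, -0.01])
2.9 ([0.041, -0.032, -0.274], [1.27, -0.01, -0.01])
2.84 ([0.041, -0.034, -0.427], [1.96, -0.01, -0.01])
2.78 ([0.041, -0.026, -0.58], [2.65, -0.01, -0.01])
2.72 ([0.041, -0.009, -0.732], [3.33, -0.01, -0.01])
2.66 ([0.041, 0.017, -0.883], [4.02, -0.01, -0.01])
2.6 ([0.041, 0.052, -1.031], [4.71, -0.01, -0.01])
2.54 ([0.041, 0.096, -1.178], [5.4, -0.01, -0.01])
2.48 ([0.042, 0.149, -1.321], [6.08, -0.01, -0.01])
2.42 ([0.042, 0.21, -1.462], [6.77, -0.01, -0.01])
```

View pics/w3.png

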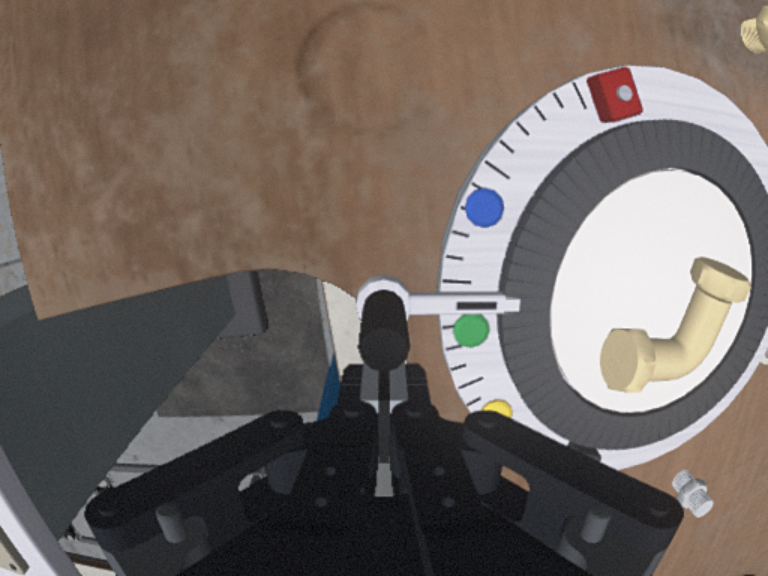

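Request:
{"method": "drive_tool", "body": {"plan": [[[0.02,-0.02,-0.12],[0.6,0,0],-1],[[0.02,-0.03,-0.27],[1.3,0,0],-1],[[0.02,-0.03,-0.43],[2.0,0,0],-1],[[0.02,-0.03,-0.58],[2.6,0,0],-1],[[0.02,-0.01,-0.73],[3.3,0,0],-1],[[0.02,0.02,-0.88],[4.0,0,0],-1],[[0.02,0.05,-1.03],[4.7,0,0],-1],[[0.02,0.1,-1.18],[5.4,0,0],-1]]}}

```text
time: 6.25
tcp_pos: [517.3, 188.5, 50.6]
ee_rot: [1.634, 0.865, -1.634]
wrist_force: [-1.0, -0.7, 1.4]
finger_gap: -0.002
```

Run:
```python
from seg import *
show()
for phi in np.arange(2.54,1.9,-.06): print(round(phi,2),cm(phi,0))
```

```text
t 6.25 tcp [517.3 188.5  50.6] yaw -34.2 F [-1.05 -0.68  1.41] gap -0.0 q [ 0.26  0.16  1.8  -0.    1.18  0.85]
2.54 ([0.011, -0.002, -0.023], [0.05, 0.0, 0.0])
2.48 ([0.011, -0.019, -0.175], [0.74, 0.0, 0.0])
2.42 ([0.011, -0.028, -0.327], [1.43, 0.0, 0.0])
2.36 ([0.011, -0.027, -0.48], [2.11, 0.0, 0.0])
2.3 ([0.011, -0.017, -0.633], [2.8, 0.0, 0.0])
2.24 ([0.011, 0.002, -0.784], [3.49, 0.0, 0.0])
2.18 ([0.011, 0.03, -0.935], [4.18, 0.0, 0.0])
2.12 ([0.011, 0.067, -1.083], [4.86, 0.0, 0.0])
2.06 ([0.011, 0.113, -1.229], [5.55, 0.0, 0.0])
2.0 ([0.011, 0.167, -1.372], [6.24, 0.0, 0.0])
1.94 ([0.011, 0.23, -1.511], [6.93, 0.0, -0.0])
```

Request:
{"method": "drive_tool", "body": {"plan": [[[0,-0.02,-0.15],[0.7,0,0],-1],[[0,-0.03,-0.3],[1.4,0,0],-1],[[0,-0.03,-0.45],[2.1,0,0],-1],[[0,-0.02,-0.6],[2.8,0,0],-1],[[0,0,-0.72],[3.4,0,0],-1],[[0,0.01,-0.82],[3.8,0,0],-1],[[0,0.03,-0.9],[4.2,0,0],-1],[[0,0.03,-0.93],[4.2,0,0],-1]]}}

```text
time: 7.05
tcp_pos: [544.8, 226.0, 50.4]
ee_rot: [1.874, 0.589, -1.874]
wrist_force: [-0.3, -1.7, 0.3]
finger_gap: 0.002
```

Run:
```python
from seg import *
show(); s,st=analyse()
im=cv2.cvtColor(s['img'],cv2.COLOR_RGB2BGR); cv2.imwrite('pics/w4.png',cv2.resize(im,None,fx=1.5,fy=1.5))
for phi in np.arange(2.18,1.85,-.03): print(round(phi,2),cm(phi,0))
```

```text
t 7.05 tcp [544.8 226.   50.4] yaw -55.1 F [-0.35 -1.7   0.31] gap 0.0 q [ 0.31  0.26  1.68 -0.    1.2   1.27]
circle 636 [632.9 133.9  79.4] 1.07
circle 434 [633.4 133.6  58.6] 0.28
red (914, np.float64(325.58), np.float64(147.22)) [610.3 224.3  36. ] r 92.6 ang 1.8179
green (27, np.float64(364.89), np.float64(289.59)) [549.6 131.6  25. ] r 83.5 ang 3.1756
blue (366, np.float64(317.33), np.float64(254.93)) [552.8 181.2  25. ] r 92.8 ang 2.6141
yellow (124, np.float64(405.55), np.float64(305.72)) [555.6  87.1  25. ] r 90.8 ang 3.6903
2.18 ([0.009, -0.005, -0.001], [0.01, -0.0, -0.0])
2.15 ([0.009, -0.015, -0.076], [0.35, -0.0, -0.0])
2.12 ([0.009, -0.023, -0.152], [0.7, -0.0, -0.0])
2.09 ([0.009, -0.029, -0.229], [1.04, -0.0, -0.0])
2.06 ([0.009, -0.032, -0.305], [1.38, -0.0, -0.0])
2.03 ([0.009, -0.033, -0.381], [1.73, -0.0, -0.0])
2.0 ([0.009, -0.032, -0.458], [2.07, -0.0, -0.0])
1.97 ([0.009, -0.028, -0.534], [2.41, -0.0, -0.0])
1.94 ([0.009, -0.023, -0.611], [2.76, -0.0, -0.0])
1.91 ([0.009, -0.015, -0.687], [3.1, -0.0, -0.0])
1.88 ([0.009, -0.004, -0.762], [3.45, -0.0, -0.0])
1.85 ([0.009, 0.008, -0.838], [3.79, -0.0, -0.0])
```

View pics/w4.png

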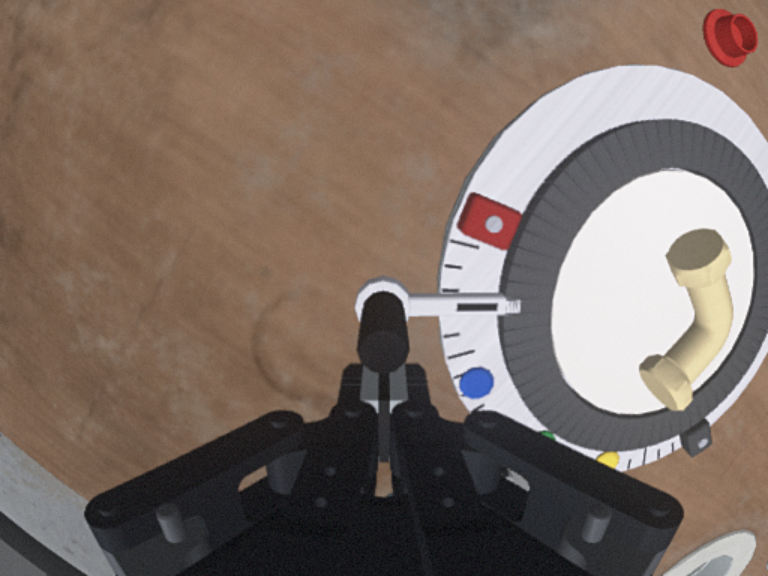

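Request:
{"method": "drive_tool", "body": {"plan": [[[0,-0.01,-0.07],[0.3,0,0],-1],[[0,-0.02,-0.15],[0.7,0,0],-1],[[0,-0.03,-0.22],[1.0,0,0],-1],[[0,-0.03,-0.3],[1.4,0,0],-1],[[0,-0.03,-0.36],[1.6,0,0],-1],[[0,-0.03,-0.41],[1.9,0,0],-1],[[0,-0.03,-0.45],[2.05,0,0],-1],[[0,-0.03,-0.45],[2.05,0,0],-1]]}}

```text
time: 7.9
tcp_pos: [562.8, 239.9, 50.3]
ee_rot: [1.985, 0.432, -1.984]
wrist_force: [0.2, 0.2, 0.2]
finger_gap: 0.002
```

Run:
```python
from seg import *
show(); s,st=analyse()
im=cv2.cvtColor(s['img'],cv2.COLOR_RGB2BGR)[120:260,220:400]; cv2.imwrite('pics/w5.png',cv2.resize(im,None,fx=4,fy=4))
```

```text
t 7.9 tcp [562.8 239.9  50.3] yaw -65.4 F [0.22 0.23 0.16] gap 0.0 q [ 0.32  0.31  1.62 -0.    1.21  1.46]
circle 654 [633.  133.8  79.6] 1.12
circle 437 [633.4 133.5  58.5] 0.28
red (938, np.float64(316.39), np.float64(174.38)) [611.3 224.3  36. ] r 92.4 ang 1.8076
green (30, np.float64(379.93), np.float64(296.87)) [549.  130.3  25. ] r 84.1 ang 3.1915
blue (196, np.float64(327.97), np.float64(269.68)) [555.5 182.   25. ] r 90.9 ang 2.5922
yellow (169, np.float64(420.74), np.float64(305.56)) [552.9  86.6  25. ] r 93.3 ang 3.6807
```

View pics/w5.png

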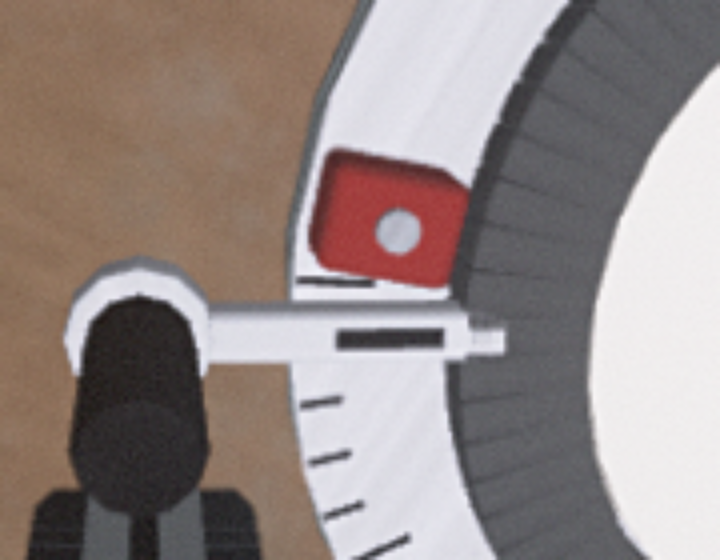

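The lever is still about 3 mm short of the red block's inner corner. I'll continue in small steps and watch the force.

Request:
{"method": "drive_tool", "body": {"plan": [[[0,0,-0.03],[0.1,0,0],-1],[[0,0,-0.05],[0.2,0,0],-1],[[0,0,-0.07],[0.3,0,0],-1],[[0,0,-0.08],[0.4,0,0],-1],[[0,0,-0.09],[0.4,0,0],-1],[[0,0,-0.1],[0.5,0,0],-1],[[0,0,-0.11],[0.5,0,0],-1],[[0,0,-0.12],[0.5,0,0],-1]]}}

```text
time: 8.75
tcp_pos: [567.9, 242.3, 50.3]
ee_rot: [2.01, 0.392, -2.01]
wrist_force: [-2.2, 0.5, -0.3]
finger_gap: -0.004
```

Run:
```python
from seg import *
show(); s=ctrl.snapshot('wrist')
im=cv2.cvtColor(s['img'],cv2.COLOR_RGB2BGR)[120:260,220:400]; cv2.imwrite('pics/w6.png',cv2.resize(im,None,fx=4,fy=4))
```

```text
t 8.75 tcp [567.9 242.3  50.3] yaw -67.9 F [-2.17  0.47 -0.26] gap -0.0 q [0.32 0.33 1.6  0.   1.21 1.51]
```

View pics/w6.png

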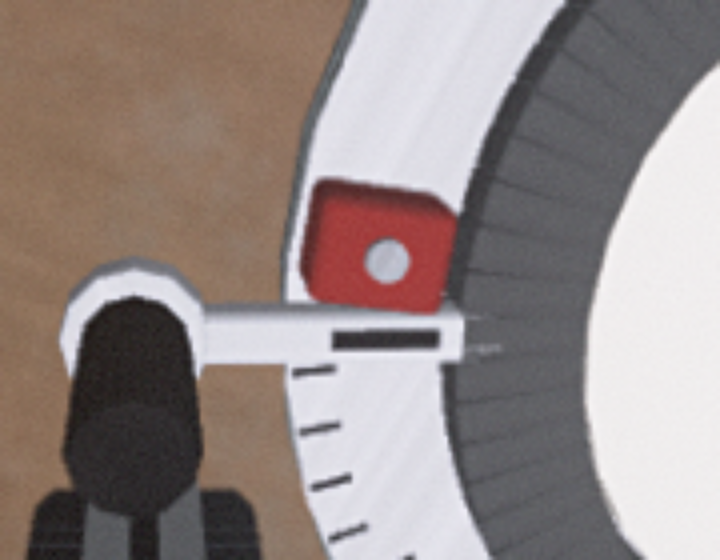

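Request:
{"method": "drive_tool", "body": {"plan": [[[0,0,-0.01],[0.1,0,0],-1],[[0,0,-0.02],[0.1,0,0],-1],[[0,0,-0.03],[0.1,0,0],-1],[[0,0,-0.04],[0.2,0,0],-1],[[0,0,-0.05],[0.2,0,0],-1],[[0,0,-0.05],[0.2,0,0],-1],[[0,0,-0.05],[0.2,0,0],-1],[[0,0,-0.05],[0.2,0,0],-1]]}}

```text
time: 9.6
tcp_pos: [568.9, 242.9, 50.2]
ee_rot: [2.017, 0.376, -2.023]
wrist_force: [-9.5, -3.6, 5.9]
finger_gap: 0.004
```

Run:
```python
from seg import *
show(); s=ctrl.snapshot('wrist')
im=cv2.cvtColor(s['img'],cv2.COLOR_RGB2BGR)[120:260,220:400]; cv2.imwrite('pics/w7.png',cv2.resize(im,None,fx=4,fy=4))
```

```text
t 9.6 tcp [568.9 242.9  50.2] yaw -68.9 F [-9.52 -3.57  5.92] gap 0.0 q [ 0.32  0.33  1.6  -0.    1.22  1.52]
```

View pics/w7.png

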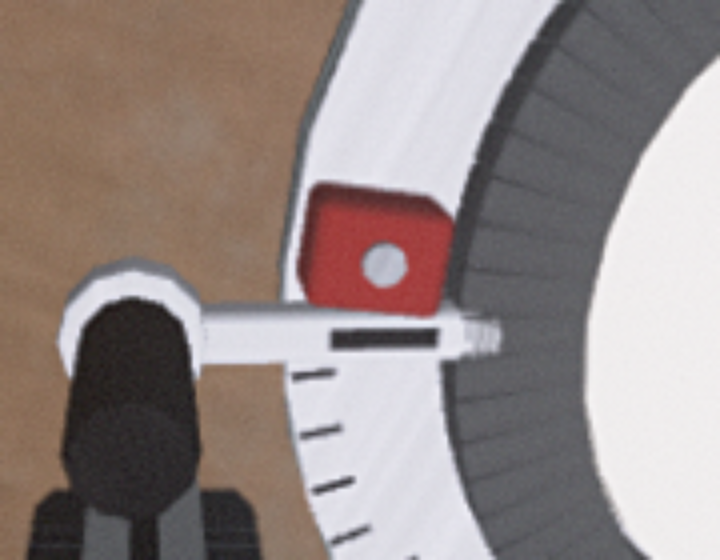

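The force jumped to about 10 N and the lever sits flush on the red block, so the stop is reached. Next I back off, lift and go over to the other side.

Run:
```python
from h import *
st=ctrl.state(); p=np.array(st['tcp_pos'])[:2]-C
print('phi',np.arctan2(p[1],p[0])-np.arctan2(19,126), np.hypot(*p))
print('back',cm(1.955,20,50)); print('up',cm(1.955,20,115)); print('over',cm(1.955,18,115,-1)); print('down',cm(1.955,18,50,-1))
```

```text
phi 1.9495339898612702 126.2426011190851
back ([0.005, -0.015, 0.417], [-0.18, 0.04, 0.0])
up ([-1.295, -0.015, 0.422], [-0.18, 0.04, 0.0])
over ([-1.3, -0.039, -1.098], [-0.18, 0.04, 0.0])
down ([-0.0, -0.039, -1.102], [-0.18, 0.04, 0.0])
```

Request:
{"method": "drive_tool", "body": {"plan": [[[0,0,0.1],[0,0,0],-1],[[0,0,0.3],[0,0,0],-1],[[-0.1,0,0.45],[0,0,0],-1],[[-0.5,0,0.45],[0,0,0],-1],[[-0.9,0,0.45],[0,0,0],-1],[[-1.2,0,0.45],[0,0,0],-1],[[-1.4,0,0.45],[0,0,0],-1],[[-1.4,0,0.2],[0,0,0],-1]]}}

```text
time: 10.45
tcp_pos: [561.5, 239.8, 122.6]
ee_rot: [2.024, 0.376, -2.018]
wrist_force: [0.3, 0.5, 0.2]
finger_gap: 0.0
```

Run:
```python
from seg import *
show(); s,st=analyse()
im=cv2.cvtColor(s['img'],cv2.COLOR_RGB2BGR); cv2.imwrite('pics/w8.png',cv2.resize(im,None,fx=1.5,fy=1.5))
print('over',cm(1.95,16,115,-1)); print('down',cm(1.95,16,50,-1))
for n in ('top','scene'): save(n,n+'1.png')
```

```text
t 10.45 tcp [561.5 239.8 122.6] yaw -68.9 F [0.27 0.5  0.16] gap 0.0 q [ 0.32  0.23  1.58 -0.    1.33  1.52]
circle 516 [633.5 133.3  79.2] 0.58
circle 353 [633.4 133.7  58.7] 0.29
red (432, np.float64(296.48), np.float64(149.49)) [610.9 223.6  36. ] r 91.8 ang 1.8136
green (157, np.float64(355.03), np.float64(250.44)) [543.5 130.6  25. ] r 89.6 ang 3.1848
blue (203, np.float64(312.64), np.float64(225.87)) [552.6 181.   25. ] r 92.9 ang 2.6178
yellow (142, np.float64(395.07), np.float64(254.19)) [553.2  86.4  25. ] r 93.2 ang 3.6844
over ([0.142, -0.041, -1.205], [-0.13, -0.04, -0.0])
down ([1.442, -0.041, -1.2], [-0.13, -0.04, -0.0])
```

View pics/w8.png

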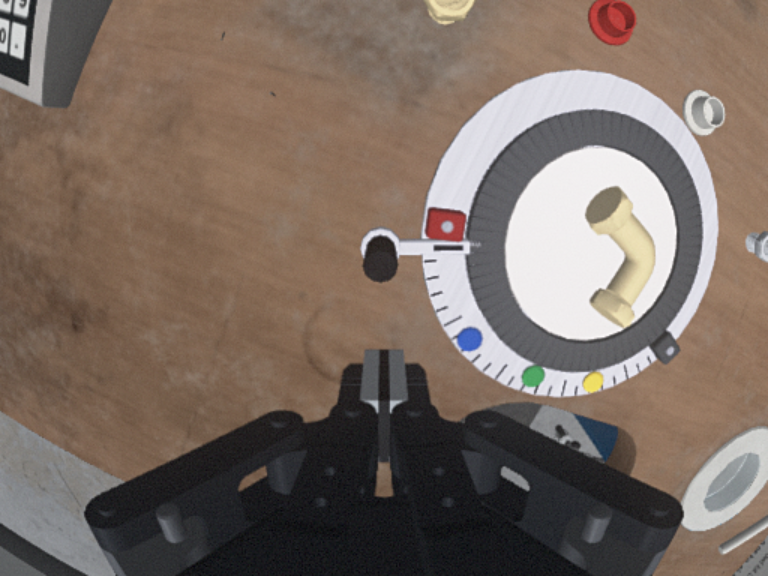

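The lever rests against the red stop, with the bar touching the block at (445,240). Now over to the far side of the post and down.

Request:
{"method": "drive_tool", "body": {"plan": [[[0,0,-0.4],[0,0,0],-1],[[0,-0.02,-0.8],[0,0,0],-1],[[0,-0.04,-1.2],[0,0,0],-1],[[0.2,-0.04,-1.25],[0,0,0],-1],[[0.6,-0.04,-1.25],[0,0,0],-1],[[1.0,-0.04,-1.25],[0,0,0],-1],[[1.35,-0.04,-1.25],[0,0,0],-1],[[1.44,-0.04,-1.25],[0,0,0],-1]]}}

```text
time: 11.4
tcp_pos: [615.5, 262.9, 44.3]
ee_rot: [2.014, 0.375, -2.026]
wrist_force: [-0.5, -0.9, 0.1]
finger_gap: -0.003
```

Run:
```python
from seg import *
show(); s=save('wrist','w9.png')
for phi,g in [(1.95,10),(1.95,4),(1.95,0)]+[(p,0) for p in np.arange(2.0,2.6,.06)]: print(round(phi,2),g,cm(phi,g,50,-1))
```

```text
t 11.4 tcp [615.5 262.9  44.3] yaw -68.9 F [-0.51 -0.94  0.08] gap -0.0 q [ 0.33  0.47  1.43 -0.    1.25  1.53]
1.95 10 ([-0.1, 0.006, 0.072], [-0.13, 0.06, 0.0])
1.95 4 ([-0.1, 0.007, 0.192], [-0.13, 0.06, 0.0])
1.95 0 ([-0.099, 0.008, 0.272], [-0.13, 0.06, 0.0])
2.0 0 ([-0.099, -0.006, 0.398], [-0.7, 0.06, 0.0])
2.06 0 ([-0.098, -0.015, 0.551], [-1.39, 0.06, 0.01])
2.12 0 ([-0.097, -0.015, 0.704], [-2.08, 0.06, 0.01])
2.18 0 ([-0.096, -0.006, 0.857], [-2.76, 0.06, 0.01])
2.24 0 ([-0.096, 0.013, 1.008], [-3.45, 0.06, 0.01])
2.3 0 ([-0.095, 0.04, 1.159], [-4.14, 0.06, 0.01])
2.36 0 ([-0.094, 0.077, 1.307], [-4.83, 0.06, 0.01])
2.42 0 ([-0.093, 0.122, 1.453], [-5.51, 0.06, 0.02])
2.48 0 ([-0.093, 0.177, 1.596], [-6.2, 0.06, 0.02])
2.54 0 ([-0.092, 0.239, 1.736], [-6.89, 0.06, 0.02])
2.6 0 ([-0.091, 0.31, 1.871], [-7.58, 0.06, 0.02])
```

View pics/w9.png

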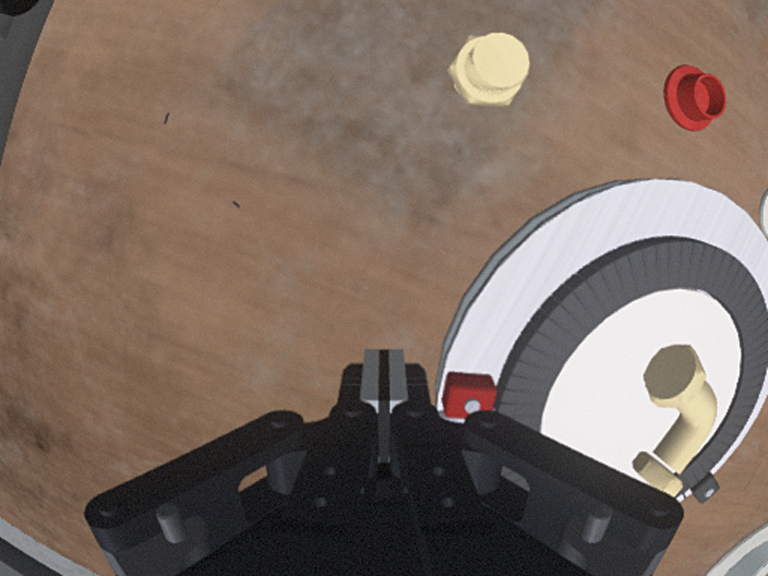

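Fingers are now clear on the far (left) side of the post, beside the red block at (470,395). Pushing back.

Request:
{"method": "drive_tool", "body": {"plan": [[[-0.05,0,0.1],[0,0,0],-1],[[-0.1,0.0,0.2],[0,0,0],-1],[[-0.1,0.01,0.28],[-0.1,0,0],-1],[[-0.1,0,0.4],[-0.7,0,0],-1],[[-0.1,-0.02,0.55],[-1.4,0,0],-1],[[-0.1,-0.02,0.7],[-2.1,0,0],-1],[[-0.1,0,0.86],[-2.8,0,0],-1],[[-0.1,0.01,1.01],[-3.5,0,0],-1]]}}

```text
time: 12.25
tcp_pos: [572.1, 245.6, 54.9]
ee_rot: [1.834, 0.644, -1.828]
wrist_force: [1.7, 0.1, 0.4]
finger_gap: 0.003
```

Run:
```python
from seg import *
show(); 
for p in np.arange(2.24,2.9,.06): print(round(p,2),cm(p,0,50,-1))
```

```text
t 12.25 tcp [572.1 245.6  54.9] yaw -51.2 F [1.74 0.08 0.41] gap 0.0 q [0.32 0.33 1.59 0.   1.22 1.22]
2.24 ([0.098, -0.017, 0.061], [0.08, -0.03, -0.01])
2.3 ([0.098, -0.037, 0.212], [-0.61, -0.03, -0.01])
2.36 ([0.097, -0.047, 0.365], [-1.29, -0.03, -0.01])
2.42 ([0.097, -0.048, 0.518], [-1.98, -0.03, -0.01])
2.48 ([0.096, -0.04, 0.671], [-2.67, -0.03, -0.01])
2.54 ([0.096, -0.023, 0.822], [-3.36, -0.03, -0.02])
2.6 ([0.095, 0.004, 0.973], [-4.04, -0.03, -0.02])
2.66 ([0.095, 0.039, 1.122], [-4.73, -0.03, -0.02])
2.72 ([0.094, 0.083, 1.268], [-5.42, -0.03, -0.02])
2.78 ([0.094, 0.136, 1.412], [-6.11, -0.03, -0.02])
2.84 ([0.094, 0.198, 1.552], [-6.79, -0.03, -0.02])
```

Request:
{"method": "drive_tool", "body": {"plan": [[[0.03,-0.03,0.2],[-0.6,0,0],-1],[[0.05,-0.05,0.36],[-1.3,0,0],-1],[[0.05,-0.05,0.52],[-2.0,0,0],-1],[[0.05,-0.04,0.67],[-2.7,0,0],-1],[[0.05,-0.02,0.82],[-3.4,0,0],-1],[[0.05,0,0.97],[-4.0,0,0],-1],[[0.05,0.04,1.12],[-4.7,0,0],-1],[[0.05,0.06,1.2],[-5.1,0,0],-1]]}}

```text
time: 13.05
tcp_pos: [527.0, 205.5, 52.2]
ee_rot: [1.534, 0.961, -1.53]
wrist_force: [2.0, 0.7, -0.6]
finger_gap: 0.006
```

Run:
```python
from seg import *
show(); 
for p in np.arange(2.66,3.2,.06): print(round(p,2),cm(p,0,50,-1))
```

```text
t 13.05 tcp [527.  205.5  52.2] yaw -25.8 F [ 2.04  0.67 -0.57] gap 0.01 q [0.28 0.2  1.76 0.   1.19 0.73]
2.66 ([0.044, 0.018, -0.085], [0.37, -0.02, -0.02])
2.72 ([0.044, -0.005, 0.066], [-0.32, -0.02, -0.02])
2.78 ([0.044, -0.019, 0.218], [-1.01, -0.02, -0.02])
2.84 ([0.043, -0.024, 0.371], [-1.7, -0.02, -0.02])
2.9 ([0.043, -0.02, 0.524], [-2.38, -0.02, -0.02])
2.96 ([0.043, -0.006, 0.676], [-3.07, -0.02, -0.02])
3.02 ([0.042, 0.016, 0.827], [-3.76, -0.02, -0.03])
3.08 ([0.042, 0.048, 0.977], [-4.45, -0.02, -0.03])
3.14 ([0.042, 0.089, 1.124], [-5.13, -0.02, -0.03])
3.2 ([0.042, 0.138, 1.269], [-5.82, -0.02, -0.03])
```

Request:
{"method": "drive_tool", "body": {"plan": [[[0.02,0,0.12],[-0.6,0,0],-1],[[0.03,-0.02,0.25],[-1.2,0,0],-1],[[0.03,-0.02,0.38],[-1.7,0,0],-1],[[0.03,-0.02,0.52],[-2.4,0,0],-1],[[0.03,-0.01,0.65],[-3.0,0,0],-1],[[0.03,0.01,0.76],[-3.5,0,0],-1],[[0.03,0.02,0.84],[-3.8,0,0],-1],[[0.03,0.02,0.85],[-3.8,0,0],-1]]}}

```text
time: 13.85
tcp_pos: [509.4, 166.8, 50.5]
ee_rot: [1.299, 1.149, -1.295]
wrist_force: [0.2, 1.6, -0.2]
finger_gap: 0.001
```

Run:
```python
from seg import *
show(); s,st=analyse()
im=cv2.cvtColor(s['img'],cv2.COLOR_RGB2BGR); cv2.imwrite('pics/w10.png',cv2.resize(im,None,fx=1.5,fy=1.5))
for p in (3.02,3.06,3.1): print(round(p,2),cm(p,0,50,-1))
```

```text
t 13.85 tcp [509.4 166.8  50.5] yaw -6.9 F [ 0.23  1.6  -0.24] gap 0.0 q [0.22 0.12 1.84 0.   1.17 0.34]
circle 898 [628.7 107.7  98.8] 7.25
circle 389 [633.6 133.9  58.3] 0.36
red (884, np.float64(409.64), np.float64(123.71)) [606.5 223.2  36. ] r 92.6 ang 1.8611
green (217, np.float64(309.68), np.float64(271.71)) [542.3 129.8  25. ] r 90.8 ang 3.1932
blue (458, np.float64(321.03), np.float64(198.14)) [551.9 181.1  25. ] r 93.5 ang 2.6202
3.02 ([0.006, 0.006, -0.022], [0.0, -0.01, -0.02])
3.06 ([0.006, -0.007, 0.079], [-0.46, -0.01, -0.02])
3.1 ([0.006, -0.016, 0.18], [-0.92, -0.01, -0.02])
```

View pics/w10.png

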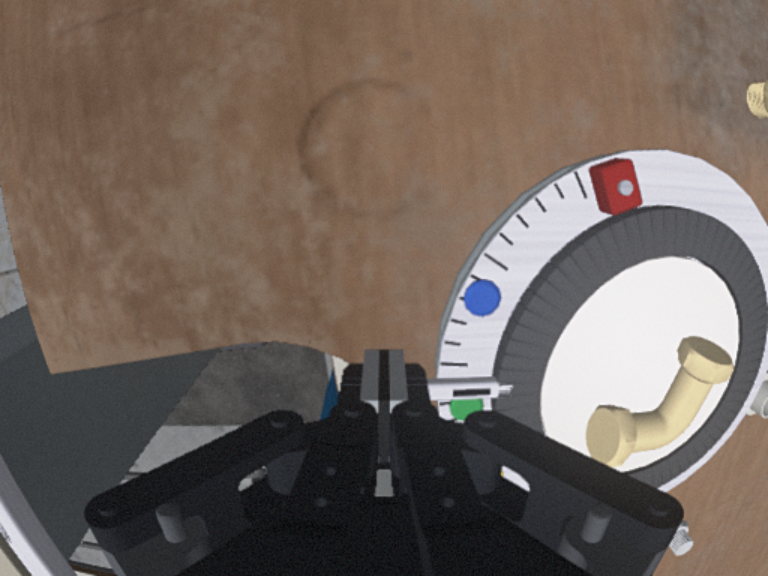

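The bar is at (465,388) and the green dot just past it at (467,408), so I can servo visually. I'll measure the bar angle from its slot.

```bash
cat >> seg.py <<'E'
def bar(s,st,phi0,Cc=(633.3,133.7)):
    """bar angle: dark slot centroid in the bar near phi0, at z=34"""
    g=cv2.cvtColor(s['img'],cv2.COLOR_RGB2GRAY); res=[]
    for r0,r1 in((80,98),):
        pr=[];
        for r in np.arange(82,96,0.5):
            best=[]
            for o in np.arange(-14,14,0.25):
                p=np.array(Cc)+r*np.array([np.cos(phi0),np.sin(phi0)])+o*np.array([-np.sin(phi0),np.cos(phi0)])
                u,v=wproj(s,st,(*p,34)); best.append((o,float(cv2.getRectSubPix(g,(1,1),(float(u),float(v)))[0,0])))
            pr.append([b[1] for b in best])
        pr=np.array(pr); os=np.array([b[0] for b in best])
    return os,pr
E
python3 - <<'E'
from seg import *
st=ctrl.state(); s=ctrl.snapshot('wrist')
os,pr=bar(s,st,3.03)
for i in range(0,len(pr),4): print(82+i*.5,' '.join('%3d'%x for x in pr[i][::4]))
print(os[::4])
im=cv2.cvtColor(s['img'],cv2.COLOR_RGB2BGR)[230:290,270:360]; cv2.imwrite('pics/w11.png',cv2.resize(im,None,fx=8,fy=8,interpolation=cv2.INTER_CUBIC))
E
```

```text
82.0 219 220 217 211 209 198 193 172 112 116 156 207 213 153  84  74 122 219 209 219 217 218 223 218 108  37  45  45
84.0 219 217 218 218 219 216 222 187 109 112 155 206 217 157  48  47 123 212 199 199 174 143 142 152  75  35  44  43
86.0 216 219 218 218 218 213 221 184 105 112 155 205 219 159  51  44 129 201 141 115 124 129 129 120  63  38  41  41
88.0 216 219 218 217 217 218 218 182 109 110 154 208 221 148  50  45 130 202 150 129 126 131 129 125  88  44  42  42
90.0 217 217 219 215 214 215 219 185 110 108 153 204 228 143  46  48 131 207 152 127 127 125 129 129 130  93  48  39
92.0 221 204 189 218 216 214 219 180 113 110 156 204 227 135  41  49 113 214 163 127 128 129 126 128 127 129 126 116
94.0 220 102 134 221 218 214 217 186 110 112 157 204 221 126  41  46 114 227 162 126 128 126 129 125 126 126 128 124
[-14. -13. -12. -11. -10.  -9.  -8.  -7.  -6.  -5.  -4.  -3.  -2.  -1.
   0.   1.   2.   3.   4.   5.   6.   7.   8.   9.  10.  11.  12.  13.]
```

View pics/w11.png

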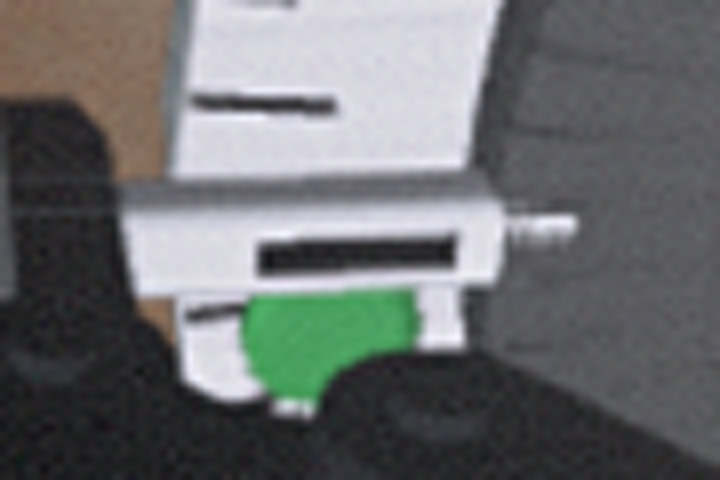

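Run:
```python
from seg import *
st=ctrl.state(); s=ctrl.snapshot('wrist')
Cc=np.array((633.3,133.7))
# fit a dot circle of r=8 at z=25 to visible green mask
hsv=cv2.cvtColor(s['img'],cv2.COLOR_RGB2HSV); m=cv2.inRange(hsv,(50,90,60),(85,255,255))
cn,_=cv2.findContours(m,cv2.RETR_EXTERNAL,cv2.CHAIN_APPROX_NONE); k=max(cn,key=cv2.contourArea)[:,0].astype(float)
W=np.array([wun(s,st,u,v,25)[:2] for u,v in k])
for a in (3.09,3.11,3.13,3.15,3.16,3.17,3.18,3.19):
  best=None
  for r in np.arange(88,96,.5):
    p=Cc+r*np.array([np.cos(a),np.sin(a)]); d=np.hypot(*(W-p).T)-8
    sc=(np.sum(abs(d)<.7),round(d.max(),2))
    if best is None or sc[0]>best[0][0]: best=(sc,r)
  print(a,best,len(W))
for name,d in (('green',None),):
  pass
for p in (3.04,3.08,3.10): print(p,cm(p,0,50,-1))
```

```text
3.09 ((np.int64(5), np.float64(7.49)), np.float64(88.0)) 55
3.11 ((np.int64(7), np.float64(5.86)), np.float64(88.0)) 55
3.13 ((np.int64(14), np.float64(3.66)), np.float64(89.5)) 55
3.15 ((np.int64(14), np.float64(1.81)), np.float64(92.0)) 55
3.16 ((np.int64(17), np.float64(0.67)), np.float64(91.0)) 55
3.17 ((np.int64(19), np.float64(1.08)), np.float64(89.0)) 55
3.18 ((np.int64(19), np.float64(0.93)), np.float64(89.0)) 55
3.19 ((np.int64(13), np.float64(1.37)), np.float64(89.0)) 55
3.04 ([-0.003, 0.005, 0.03], [-0.23, -0.0, -0.01])
3.08 ([-0.003, -0.006, 0.131], [-0.69, -0.0, -0.01])
3.1 ([-0.003, -0.011, 0.182], [-0.91, -0.0, -0.01])
```

Request:
{"method": "drive_tool", "body": {"plan": [[[0,0,0.05],[-0.2,0,0],-1],[[0,0,0.09],[-0.4,0,0],-1],[[0,-0.01,0.13],[-0.6,0,0],-1],[[0,-0.01,0.17],[-0.8,0,0],-1],[[0,-0.01,0.2],[-0.9,0,0],-1],[[0,-0.01,0.22],[-1.0,0,0],-1],[[0,-0.01,0.22],[-1.0,0,0],-1],[[0,-0.01,0.22],[-1.0,0,0],-1]]}}

```text
time: 14.8
tcp_pos: [506.9, 155.9, 49.2]
ee_rot: [1.234, 1.193, -1.234]
wrist_force: [0.1, -1.1, -0.4]
finger_gap: 0.001
```

```bash
cat >> seg.py <<'E'
def barang(s,st,phi0,Cc=(633.3,133.7)):
    os,pr=bar(s,st,phi0,Cc); m=pr[6:].mean(0); w=np.clip(100-m,0,None)*(abs(os)<5); o=(w*os).sum()/w.sum(); return phi0+o/89.5
E
cat > look.py <<'E'
import sys
from seg import *
show(); st=ctrl.state(); s=ctrl.snapshot('wrist')
p=np.array(st['tcp_pos'])[:2]-C; phk=(np.arctan2(p[1],p[0])%6.283)+np.arctan2(19,126); print('kin phi',phk)
print('bar',barang(s,st,phk))
im=cv2.cvtColor(s['img'],cv2.COLOR_RGB2BGR)[230:290,270:360]; cv2.imwrite('pics/'+sys.argv[1],cv2.resize(im,None,fx=8,fy=8,interpolation=cv2.INTER_CUBIC))
E
python3 look.py w12.png
```

```text
t 14.8 tcp [506.9 155.9  49.2] yaw -1.9 F [ 0.07 -1.09 -0.43] gap 0.0 q [ 0.2   0.11  1.86 -0.    1.17  0.24]
kin phi 3.1174031702440033
bar 3.1241264359810375
```

View pics/w12.png

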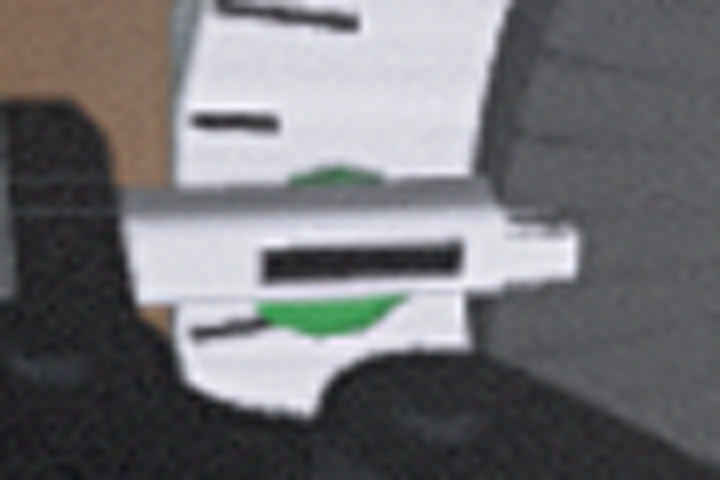

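Run:
```python
from seg import *
st=ctrl.state(); s=ctrl.snapshot('wrist'); Cc=np.array((633.3,133.7))
f=lambda x,y,z: wun(s,st,269.5+(x+.5)/8+.0,229.5+(y+.5)/8,z)[:2]
a=f(338,168,22); b=f(325,335,25)
for p in(a,b,(a+b)/2): d=p-Cc; print(np.round(p,1),np.hypot(*d),np.arctan2(d[1],d[0])%6.2832)
print(np.hypot(*(a-b)))
for ph in (3.12,3.14,3.16,3.168): print(ph,cm(ph,0,50,-1))
```

```text
[543.7 137.1] 89.62528695775055 3.1032692323862503
[542.8 122.8] 91.11844170802672 3.261094270971798
[543.3 130. ] 90.09070068338812 3.182842303266307
14.324369606410906
3.12 ([-0.017, 0.002, 0.008], [-0.14, 0.0, 0.0])
3.14 ([-0.017, -0.005, 0.058], [-0.37, 0.0, 0.0])
3.16 ([-0.017, -0.01, 0.109], [-0.6, 0.0, 0.0])
3.168 ([-0.017, -0.012, 0.129], [-0.69, 0.0, 0.0])
```

Request:
{"method": "drive_tool", "body": {"plan": [[[0,0,0.03],[-0.1,0,0],-1],[[0,0,0.05],[-0.2,0,0],-1],[[0,0,0.07],[-0.3,0,0],-1],[[0,-0.01,0.09],[-0.4,0,0],-1],[[0,-0.01,0.1],[-0.5,0,0],-1],[[0,-0.01,0.1],[-0.5,0,0],-1],[[0,-0.01,0.1],[-0.5,0,0],-1],[[0,-0.01,0.1],[-0.5,0,0],-1]]}}

```text
time: 15.7
tcp_pos: [506.5, 151.0, 49.4]
ee_rot: [1.202, 1.214, -1.202]
wrist_force: [-0.7, 0.4, 0.1]
finger_gap: 0.0
```

```bash
python3 look.py w13.png
```

```text
t 15.7 tcp [506.5 151.   49.4] yaw 0.6 F [-0.74  0.36  0.14] gap 0.0 q [ 0.19  0.11  1.86 -0.    1.17  0.18]
kin phi 3.1559823367748745
bar 3.1629710699217184
```

View pics/w13.png

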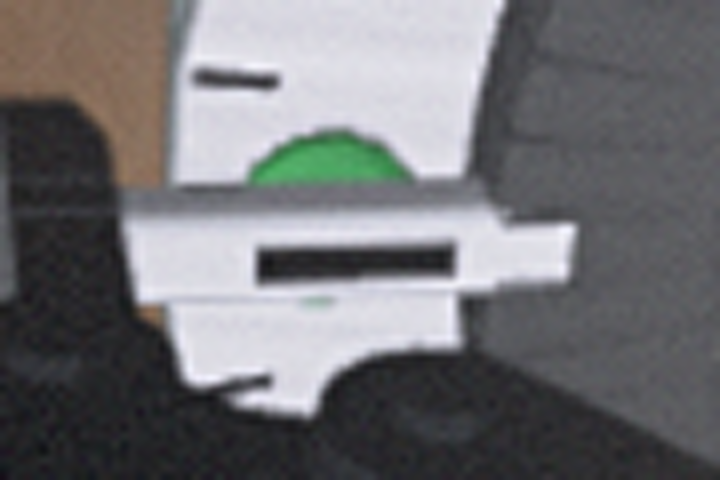

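Run:
```python
from seg import *
st=ctrl.state(); s=ctrl.snapshot('wrist'); Cc=np.array((633.3,133.7))
f=lambda x,y,z: wun(s,st,269.5+(x+.5)/8,229.5+(y+.5)/8,z)[:2]
for x,y,z in((335,130,22),(335,137,25),(318,303,25)):
    p=f(x,y,z); d=p-Cc; print(np.round(p,1),np.hypot(*d),np.arctan2(d[1],d[0])%6.2832)
# bar edges at z=34 : rows 205 (top far edge?) and 300
for x,y,z in((330,208,34),(330,297,34),(358,263,34)):
    p=f(x,y,z); d=p-Cc; print(np.round(p,1),np.hypot(*d),np.arctan2(d[1],d[0])%6.2832)
# left/right edges of the dot at widest? profile of green
sc=ctrl.snapshot('scene'); im=cv2.cvtColor(sc['img'],cv2.COLOR_RGB2BGR)[163:283,134:284]; cv2.imwrite('pics/sc3.png',cv2.resize(im,None,fx=5,fy=5,interpolation=cv2.INTER_CUBIC))
```

```text
[543.6 137.2] 89.74933727641215 3.102322525799157
[543.  138.2] 90.386467274529 3.0923188275117766
[543.  122.5] 90.98154348653867 3.264686983987493
[541.2 136.7] 92.12686792993094 3.1091459896991895
[542.  128.6] 91.481065441239 3.1971193934204014
[543.9 131.7] 89.41916523177697 3.1640565147497597
```

View pics/sc3.png

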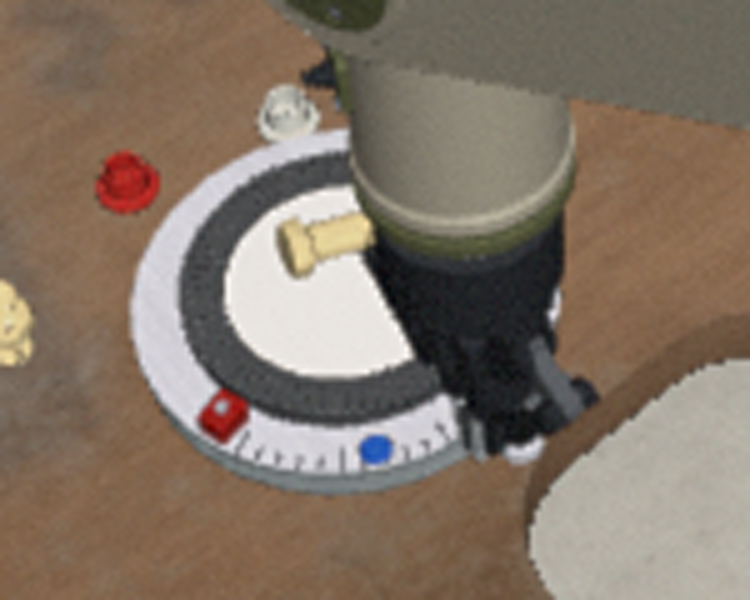

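Request:
{"method": "drive_tool", "body": {"plan": [[[0,0,0.01],[0,0,0],-1],[[0,0,0.02],[0,0,0],-1],[[0,0,0.03],[-0.1,0,0],-1],[[0,0,0.035],[-0.15,0,0],-1],[[0,0,0.035],[-0.15,0,0],-1],[[0,0,0.035],[-0.15,0,0],-1],[[0,0,0.035],[-0.15,0,0],-1],[[0,0,0.035],[-0.15,0,0],-1]]}}

```text
time: 16.65
tcp_pos: [506.3, 149.3, 49.3]
ee_rot: [1.192, 1.22, -1.192]
wrist_force: [-0.7, 0.3, 1.6]
finger_gap: 0.003
```

```bash
python3 look.py w14.png
```

```text
t 16.65 tcp [506.3 149.3  49.3] yaw 1.3 F [-0.68  0.34  1.64] gap 0.0 q [ 0.19  0.11  1.86 -0.    1.17  0.17]
kin phi 3.168963184335965
bar 3.1757414272927256
```

Bar angle 3.176 against a dot angle of 3.176 to 3.18. I'll retreat and look straight down, with the camera in the lever's plane.

Request:
{"method": "drive_tool", "body": {"plan": [[[0,0,-0.1],[0,0,0],-1],[[0,0,-0.3],[0,0,0],-1],[[-0.2,0,-0.5],[0,0,0],-1],[[-0.6,0,-0.5],[0,0,0],-1],[[-1.1,0,-0.5],[0,0,0],-1],[[-1.6,0,-0.5],[0,0,0],-1],[[-2.1,0,-0.5],[0,0,0],-1],[[-2.2,0,-0.5],[0,0,0],-1]]}}

```text
time: 17.5
tcp_pos: [507.9, 175.7, 163.9]
ee_rot: [1.196, 1.217, -1.186]
wrist_force: [0.9, -0.5, 0.2]
finger_gap: 0.001
```

Request:
{"method": "drive_tool", "body": {"plan": [[[0,0,0.4],[0,0,0],-1],[[0,0.2,0.9],[0,0,0],-1],[[0,0.4,1.4],[0,0,0],-1],[[0,0.6,1.9],[0,0,0],-1],[[0,0.6,2.2],[0,0,0],-1],[[0,0.6,2.35],[0,0,0],-1],[[0,0.6,2.35],[0,0,0],-1],[[0,0.6,2.35],[0,0,0],-1]]}}

```text
time: 18.3
tcp_pos: [538.1, 58.3, 159.2]
ee_rot: [1.192, 1.221, -1.192]
wrist_force: [0.1, 0.2, -0.3]
finger_gap: 0.004
```

Run:
```python
from seg import *
show(); s,st=analyse()
print('bar',barang(s,st,3.175))
im=cv2.cvtColor(s['img'],cv2.COLOR_RGB2BGR); cv2.imwrite('pics/w15.png',cv2.resize(im,None,fx=1.5,fy=1.5))
T=s['tool_from_camera'];M=R.from_rotvec(st['ee_rot']).as_matrix(); print('cam',M@T[:3,3]+st['tcp_pos'])
u,v=wproj(s,st,(543,131,28)); print(u,v); u=int(u);v=int(v)
c=im[v-30:v+30,u-40:u+40]; cv2.imwrite('pics/w15c.png',cv2.resize(c,None,fx=9,fy=9,interpolation=cv2.INTER_CUBIC))
```

```text
t 18.3 tcp [538.1  58.3 159.2] yaw 1.3 F [ 0.08  0.22 -0.26] gap 0.0 q [ 0.01  0.02  1.74  0.    1.38 -0.01]
circle 458 [633.8 133.4  78.5] 0.27
circle 340 [632.9 133.4  58.8] 0.3
red (344, np.float64(337.03), np.float64(14.59)) [608.5 220.7  36. ] r 89.6 ang 1.848
green (41, np.float64(262.1), np.float64(112.22)) [543.1 125.   25. ] r 90.4 ang 3.2469
green (18, np.float64(262.0), np.float64(100.61)) [542.7 135.8  25. ] r 90.3 ang 3.1273
blue (205, np.float64(273.37), np.float64(53.67)) [552.  180.3  25. ] r 93.0 ang 2.6268
yellow (198, np.float64(271.22), np.float64(154.3)) [552.7  85.6  25. ] r 94.0 ang 3.6889
bar 3.1740406058065895
cam [537.33472192 133.04058723 301.88977613]
262.25317818012735 105.7825898631536
```

View pics/w15c.png

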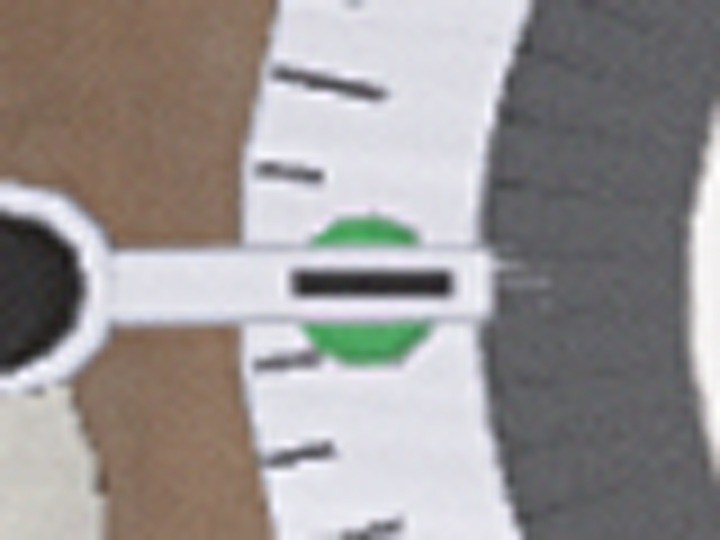

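View pics/w15.png

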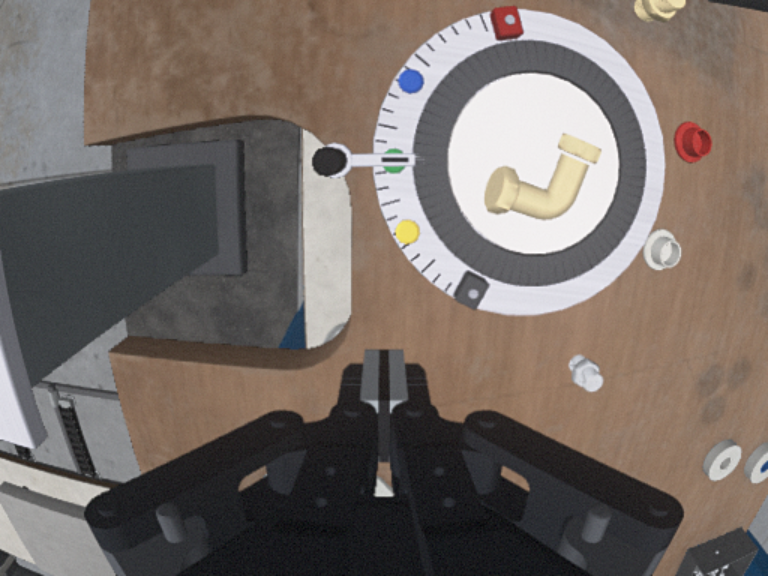

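The straight-down view shows the dot spanning rows 216–364 (centre 290) and the bar rows 247–322 (centre 284.5). At 9.25 px/mm that is 0.6 mm off centre, or 0.4°. The elbow and the other parts look undisturbed, so I'll check that against the first scene picture and then hand in.

Run:
```python
from h import *
s=save('scene','scene9.png')
a=cv2.imread('pics/scene0.png').astype(int); b=cv2.imread('pics/scene9.png').astype(int)
d=abs(a-b).max(2)
for n,(x,y,r) in {'elbow(left part)':(300,320,18),'red plug':(239,298,14),'white plug':(287,278,12),'nipple3':(351,264,12),'nipple1':(202,341,16),'pot':(518,218,25),'marker':(572,263,35)}.items(): print(n,(d[y-r:y+r,x-r:x+r]>40).mean().round(3))
```

```text
elbow(left part) 0.0
red plug 0.0
white plug 0.0
nipple3 0.075
nipple1 0.0
pot 0.0
marker 0.0
```

View pics/scene9.png

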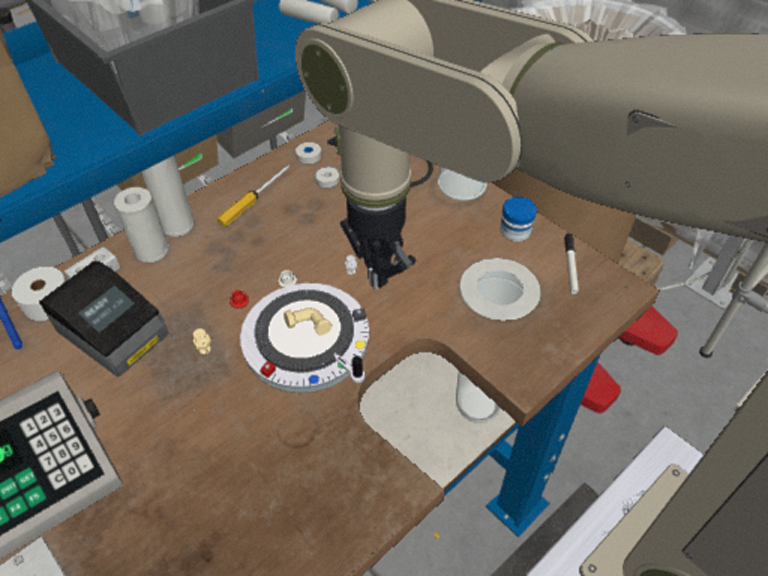

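The gripper is clear of everything and all the parts are in place. The silver nipple's small difference is only the gripper overlapping the edge of its crop. Handing in.

```bash
python3 -c "
from workcell import ctrl
print(ctrl.finish_job())"
```

```text
the job is handed in; nothing more can be done
None
```

The lever now stands over the green dot, and the job was handed in at about 18.4 s of the 64 s allowed. I pushed the post with closed fingertips to the red stop, where the force rose to about 10 N and the bar was seen against the block. Then I lifted over to the other side, pushed it back round to the green dot, and backed off clear.

- **Centring:** in the straight-down wrist view the bar's centre line is about 0.6 mm (0.4°) short of the dot's centre, towards the red stop. I judged that close enough and left it there. The angle estimates agreed to within about 0.01 rad: bar 3.174–3.176, dot 3.174–3.18.
- **Other parts:** comparing scene pictures from before and after showed no change at the visible part of the elbow, the plugs, brass nipple, pot and marker. The silver nipple's crop differed by 7.5%. I put this down to the gripper overlapping its edge, since the nipple itself looks in the same place.
- **Detectors:** the trained networks never found the green dot, and their red stop and post positions were well off. I used my own colour and circle fits with the calibration instead.

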